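Fit the second arm of a drying shelf and lay its board

TASK

Put up the drying shelf: take the loose arm of the same length as the one already fitted, hook its claws into the bare upright at the same height as the fitted arm, and press it fully down until its spring catch snaps into the slot. Then gently lay the plywood board flat and square across both arms, evenly to either side and down between the arms' roots and their upturned tips. Do not drop anything, and leave the shorter arm and everything else on the bench where they are.

Things in the scene. Friction and masses are not known exactly. Their poses are not given: they have to be found in the camera images.
- stand: wooden foot of the shelf stand, 100 x 250 x 18 mm, fixed, carrying two slotted uprights and a tie bar behind them. Origin at bench height midway between the uprights, in the plane of their front faces; x to the rear (away from the arms), y along the foot, z up. The uprights stand at y = +65 and -65 mm; which of them is the bare one varies.
- bare_post: the upright without an arm: an aluminium channel 34 mm wide, 24 mm deep, 192 mm high. Origin at the middle of the lower edge of its front face, 18 mm above the bench (on the wooden foot); x through the face to the rear, z up. At its foot a steel plate, 46 mm wide and 4 mm high, reaches 18 mm in front of the face.
- low_slot (a point): on the bare upright: the middle of the lower edge of its lowest slot, on the front face, 40 mm above the upright's origin. There are four slots, one above the other every 40 mm (lower edges 40, 80, 120, 160 mm above the origin), each 12 mm wide and 24 mm high, through a front wall 4 mm thick; behind it the channel is hollow.
- fitted_post: the other upright, like the bare one, with a fixed arm of the same shape and length (146 mm) as the long loose arm already fitted. Origin and axes as for the bare upright.
- fitted_arm (a point): on the fitted arm: the middle of the lower edge of its mounting face, on the front face of its upright, 68 mm above the origin of the upright (86 mm above the bench): its claws hang in the second and third slots from below. Axes as its upright.
- long_arm: the wanted loose arm, grey steel, 146 mm from mounting face to tip, about 0.28 kg, standing on the bench: at its rear a boxed root 30 mm deep (x), 22 wide (y), 66 high; from its foot a tube 18 wide, 22 high runs forward (-x) to an upturned tip, 6 mm thick, that rises to 34 mm. Origin on the underside, 45 mm in front of the mounting face, about under the centre of mass; x to the rear, z up.
- heel (a point): on the long arm: the middle of the lower edge of its flat mounting face (the root's rear), axes as the arm. Seated it lies on the upright's front face, 12 mm below the lower edge of the slot that takes the lower claw. Fit it square and level: raise it 9 to 15 mm above its seat, move it to the rear until the face meets the upright, then press down.
- low_claw (a point): on the long arm: the underside of the lower claw's neck, on the mounting face, 12 mm above the heel. Two steel claws, one 40 mm above the other, stick 11 mm out of the face: necks 8 mm wide and 9 mm high, each with a hook at its end reaching 9 mm further down. Pressed down, the hooks go behind the wall and the necks come to rest on the lower edges of their slots.
- root_top (a point): on the long arm: the middle of the root's top, 66 mm above the heel and 15 mm in front of the mounting face. Grip the root (22 mm wide along y) here from above, or press here: pressing down takes about 5 to 15 N here; far out on the tube the claws may bind. Seated, the upright rises 58 mm above this point.
- catch (a joint): spring catch of the long arm, m: a steel nose 6 mm wide, 10 mm high, standing 8 mm out of the mounting face, its underside 24 mm above the heel. 0 = fully out (when free, and again once locked in the slot above the lower claw), 0.008 = held in flush by the wall on the way down. Spring 3.6 N out, 7 N in. Its stub at the front of the root stands 6 mm proud when out, more when in.
- short_arm: the other loose arm: the same shape and section but only 100 mm long; not wanted. Origin on the underside, 45 mm in front of its mounting face; x to the rear, z up.
- board: plywood shelf board, 68 (x) x 200 (y) x 12 mm, about 0.13 kg, lying flat on the bench. Origin at the centre of its underside. On the shelf its underside lies on the tops of the tubes, 108 mm above the bench; between roots and tips there are 110 mm for its 68 mm (30 to 140 mm in front of the uprights' faces).
- nail_tin: bystander: open round tin of panel pins, 69 mm across and 38 mm high; origin at the centre of its underside
- cap_clear: bystander: whitish plastic can cap, 60 mm across and 29 mm high; origin at the centre of its underside
- screwdriver: bystander: screwdriver with an orange handle, 192 mm long (along its y), 27 mm thick, lying on the bench
- can_small: bystander: spray can with an orange and black label, 54 mm across and 152 mm high, standing; origin at the centre of its underside
- can_gold: bystander: spray can with a gold-yellow label, 67 mm across and 190 mm high, standing; origin at the centre of its underside
- sanding_block: bystander: brown sanding block, 60 x 100 x 28 mm; origin at the centre of its underside

How it is judged:
By the outcome, as a careful person would: the job done as asked, in the order asked, and still so for the second after the job is handed in, with the robot touching nothing.
It also fails if it takes over 72 s, if anything falls off the work surface, if the arm or the gripper's body presses on something with over 40 N, if the wrist force passes 120 N, or if a joint passes its speed limit or range.

ROBOT

A 6-joint arm with a two-finger parallel gripper is mounted at the origin on a cart in front of the work surface, level with it; the furniture and walls round the work are solid. World frame = base frame: x ahead of the robot, y to its left, z up, the work surface at z = 0. Lengths are in m, angles in degrees, forces in N, time in s.
With the tool pointing down it reaches from about 0.15 to 0.775 m from the base axis. Payload 6.1 kg.
Tool frame: the origin (TCP) lies on the centre line of the jaws, within the pads' length; the fingertips stand 14 mm ahead of it and the grasp point (between the pads) lies 5 mm behind it; z points along the fingers, y is the line along which they close (so a half turn about z gives the same grasp; the last joint's range is limited). The gripper opens to 85 mm and grips with 20 to 120 N. Pads are 22 mm wide; open, the fingers measure 114 mm over their backs; the gripper's body (76 mm by 85 mm) begins 54 mm behind the grasp point. The pads swing forward as they close: fully open they stand 13 mm farther back than shut.
Start: joints at [-68.583, 7.208, -2.269, 80.523, 0, 90], TCP at [0.192, -0.489, 0.245] pointing down, gripper open.
Joint ranges: [-155.77, 155.77], [-54.66, 111.73], [-72.52, 77.12], [-102.08, 115.82], [-83.92, 84.16], [-180, 180]. Speed limits (degrees/s): [136.94, 136.94, 172.46, 180, 180, 180].

INTERFACE

Orientations are given as a 3x3 rotation matrix whose columns are the frame's x, y, z axes.
In Python, from station import bot gives the robot as it stands.
- The arm moves only by the shell command python3 -m handwheel 'ROWS'. ROWS is JSON, a list of rows, each a list of 7 numbers: the shift along the tool's x, y, z in units of 0.3 m (1.0 is 0.3 m), then the turn, a rotation vector about the tool's x, y, z in units of 30 degrees (1.0 is 30 degrees), then the opening, from -1 (shut) to 1 (fully open). In form: [[x, y, z, ax, ay, az, grip], ...]. A call has 1 to 5 rows; each row is the pose to reach, as a shift and turn from the pose commanded when the call began, along the tool's axes at that moment; what a row does not reach only later rows make up. A row lasts 1/8 s, in which the tool goes at most 62.5 mm and 10.7 degrees, less where a joint would pass 70% of its speed; a pose out of reach is approached as far as the arm can. A call with a number of a shift or a turn outside -1 to 1 is refused whole. A call with a gripper value outside its range is refused whole. The fingers move at their own pace and stop on an object; the grip force is fixed at half the most. Time passes only in rows, so rows that repeat a pose let the fingers close. It gives the time, the measured TCP pose, the force, the opening and the grip force at its end, in the units of the state.
- bot.get_obs(): the state, without advancing time (a new reading comes with each control period).
- bot.grab_frame(name): name is "side" or "top"; returns the picture (400x640x3 uint8, red, green, blue); there is no depth.
- bot.calibration(name): a dict with "intrinsics" (3x3 intrinsics, pixels), "dist" ([k1, k2, p1, p2, k3] as OpenCV has them; the pictures are not rectified), "R" (3x3) and "t" (3): a world point X has camera coordinates R X + t. Camera axes: x right, y down, z forward; pixel columns grow to the right and rows downward; lengths in m; the calibration is good to about 2 mm. A picture is of the moment at which its call begins. calibration takes no time and is no camera call.
- bot.close_job(): hands the job in; it is judged then, once.
The state is a dict: "clock": time; "joint_pos": joint angles; "joint_velocities": joint speeds; "effort": joint torques, N m; "tool_pos": TCP position; "orientation": TCP orientation; "ft_force": force on the tool from outside, world axes, zero at the start; "wrist_torque": the same for the moment, N m; "gripper_width": opening from 0.0 (shut) to 1.0 (fully open); "finger_force": force on a finger pad.
Only numpy, scipy, OpenCV 4.12 (cv2) and the standard library are available. Lean on these libraries where they do the work, as an engineer would, in place of code of your own. Each camera call takes 0.05 s, during which the arm holds its last target. There are 200 camera calls.

## Working session

There is one attempt and no reset: what is moved stays moved. The work goes in short steps, Python scripts to look and compute and a shell command to move; the robot and the scene stay as the last step left them, time stands still between calls to the robot, and variables do not carry over. Pictures are saved under pics/ and viewed, at most 10 in all, crops included, and the job is handed in when it is done.

```bash
mkdir -p pics; python3 - <<'E'
from station import bot
import cv2,numpy as np
np.set_printoptions(suppress=True,precision=4)
for n in("side","top"):
    cv2.imwrite(f"pics/{n}0.png",bot.grab_frame(n)[:,:,::-1])
    c=bot.calibration(n);R=np.array(c["R"]);t=np.array(c["t"]);print(n,c, "pos",-R.T@t)
print(bot.get_obs())
E
```

```text
side {'intrinsics': array([[427.4541,   0.    , 322.3306],
       [  0.    , 427.4541, 197.8233],
       [  0.    ,   0.    ,   1.    ]]), 'dist': array([-0.1059,  0.    ,  0.    ,  0.    ,  0.    ]), 'R': array([[-0.8302, -0.5574, -0.0058],
       [-0.3231,  0.4896, -0.8099],
       [ 0.4543, -0.6705, -0.5865]]), 't': array([0.3859, 0.2439, 1.1143])} pos [-0.1071  0.8428  0.8533]
top {'intrinsics': array([[415.8828,   0.    , 317.8303],
       [  0.    , 415.8828, 191.0791],
       [  0.    ,   0.    ,   1.    ]]), 'dist': array([0.0062, 0.    , 0.    , 0.    , 0.    ]), 'R': array([[-0.0111, -0.9999, -0.0058],
       [-0.9726,  0.0122, -0.2322],
       [ 0.2323,  0.003 , -0.9726]]), 't': array([-0.0353,  0.5254,  1.1756])} pos [ 0.2375 -0.0453  1.2652]
{'clock': 0.1, 'joint_pos': array([-68.5855,   7.2382,  -2.3205,  80.5237,  -0.0002,  89.9998]), 'joint_velocities': array([-0.0176, -0.0491,  0.1654, -0.0252,  0.1452, -0.0144]), 'effort': array([ -0.0005, -43.6907,  35.3605,   0.0138,  -0.    ,   0.    ]), 'tool_pos': array([ 0.1916, -0.4884,  0.2446]), 'orientation': array([[ 0.931 ,  0.3651, -0.0005],
       [ 0.3651, -0.931 ,  0.0013],
       [-0.    , -0.0014, -1.    ]]), 'ft_force': array([-0.0458, -0.0055, -1.3032]), 'wrist_torque': array([-0.0168, -0.0113,  0.0081]), 'finger_force': 0.0, 'gripper_width': 1.0012480326570297}
```

View pics/side0.png

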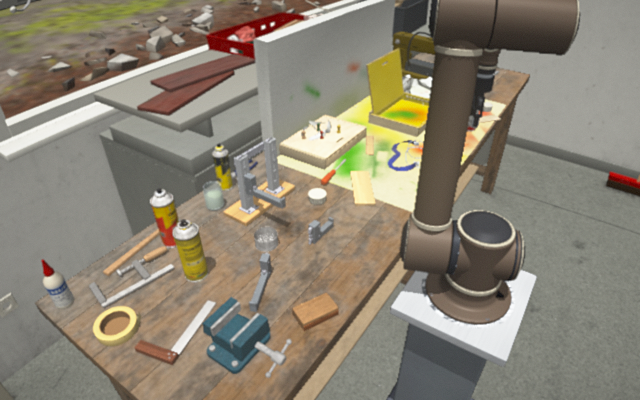

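View pics/top0.png

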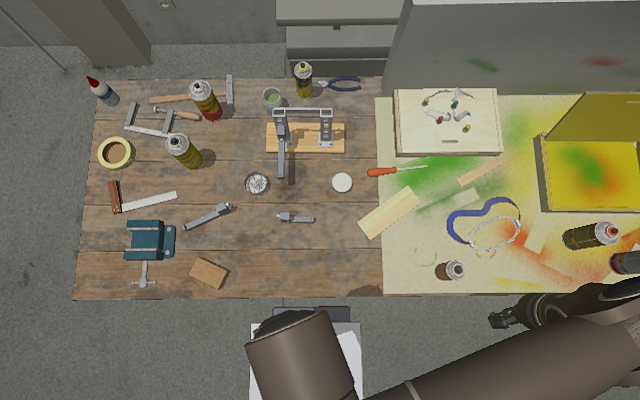

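```bash
python3 - <<'E'
import cv2,numpy as np
t=cv2.imread("pics/top0.png");s=cv2.imread("pics/side0.png")
def crop(im,u,v,w,h,k):
    o=cv2.resize(im[v:v+h,u:u+w],None,fx=k,fy=k,interpolation=cv2.INTER_CUBIC)
    for i in range(0,w,10): cv2.line(o,(i*k,0),(i*k,6 if i%50 else 14),(0,0,255),1)
    for i in range(0,h,10): cv2.line(o,(0,i*k),(6 if i%50 else 14,i*k),(0,0,255),1)
    return o
cv2.imwrite("pics/c1.png",crop(t,175,95,200,150,4))
cv2.imwrite("pics/c2.png",crop(s,225,130,160,120,5))
o=np.zeros((600,800,3),np.uint8)
o[:325,:400]=crop(t,350,180,80,65,5);o[:560,400:]=crop(s,235,245,50,70,8)
cv2.imwrite("pics/c3.png",o)
E
```

```text
(no output)
```

View pics/c1.png

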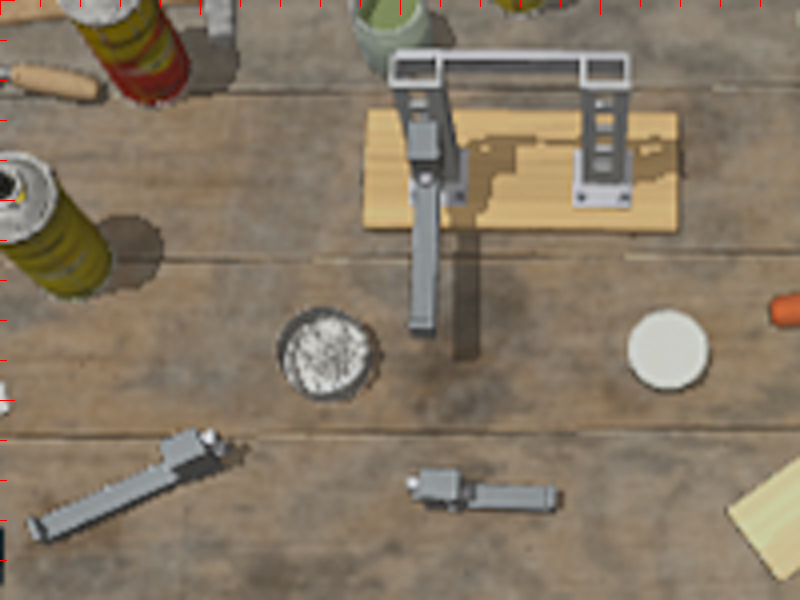

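View pics/c2.png

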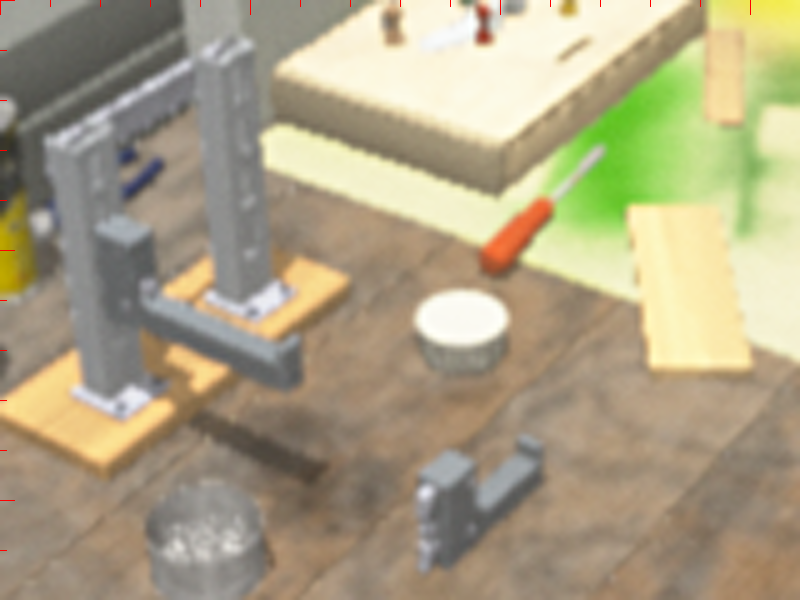

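View pics/c3.png

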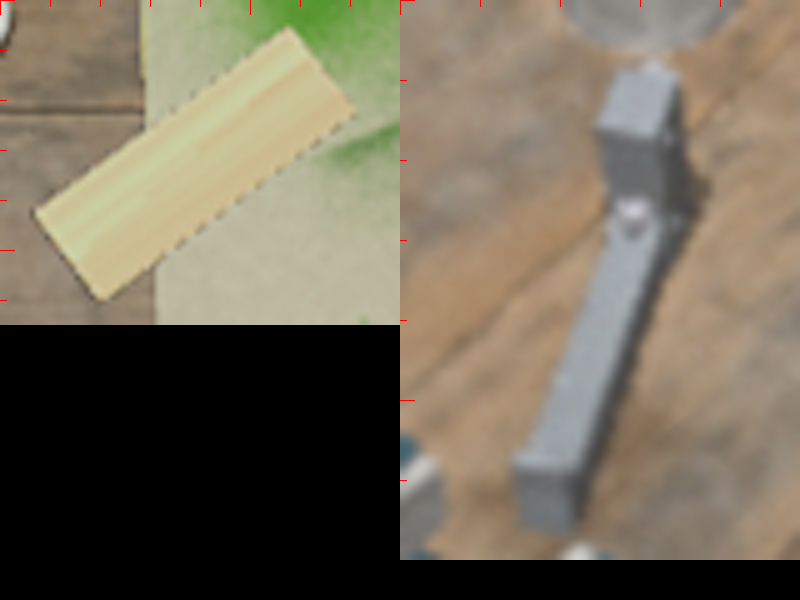

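```bash
cat > h.py <<'E'
import cv2,numpy as np
from station import bot
from scipy.optimize import least_squares,minimize
np.set_printoptions(suppress=True,precision=4)
CAL={n:bot.calibration(n) for n in("side","top")}
def proj(n,X):
    c=CAL[n];rv=cv2.Rodrigues(np.array(c["R"]))[0]
    return cv2.projectPoints(np.array(X,float).reshape(-1,1,3),rv,np.array(c["t"]),c["intrinsics"],c["dist"])[0][:,0]
def pose(p,X):  # p=x,y,z,yaw(deg)
    a=np.radians(p[3]);R=np.array([[np.cos(a),-np.sin(a),0],[np.sin(a),np.cos(a),0],[0,0,1]])
    return np.array(X)@R.T+np.array(p[:3])
def box(x0,x1,y0,y1,z0,z1): return np.array([[x,y,z] for x in(x0,x1) for y in(y0,y1) for z in(z0,z1)])/1000.
EDG=[(a,b) for a in range(8) for b in range(a) if bin(a^b).count("1")==1]
def armboxes(L): return [box(15,45,-11,11,0,66),box(45-L,20,-9,9,0,22),box(45-L,51-L,-9,9,0,34)]
EXTRA=[box(45,56,-4,4,12,21),box(52,56,-4,4,3,21),box(45,56,-4,4,52,61),box(52,56,-4,4,43,61)]
def wire(im,n,boxes,p,u0,v0,k,col):
    for b in boxes:
        q=((proj(n,pose(p,b))-[u0,v0]+.5)*k).astype(int)
        for a,c in EDG: cv2.line(im,tuple(map(int,q[a])),tuple(map(int,q[c])),col,1,cv2.LINE_AA)
def fitpts(obs,p0,free=(0,1,2,3)):
    # obs: list of (view, objpoint m, pixel)
    free=list(free)
    def f(q):
        p=np.array(p0,float);p[free]=q
        return np.concatenate([proj(n,pose(p,[X]))[0]-np.array(u) for n,X,u in obs])
    r=least_squares(f,np.array(p0,float)[free],x_scale=[[.01,.01,.01,1][i] for i in free],loss="soft_l1")
    p=np.array(p0,float);p[free]=r.x;return p,r.fun.reshape(-1,2)
E
cat > m.py <<'E'
from h import *
t=cv2.imread("pics/top0.png");s=cv2.imread("pics/side0.png")
C1=lambda x,y:(175+x/4-.375,95+y/4-.375)
C2=lambda x,y:(225+x/5-.4,130+y/5-.4)
C3=lambda x,y:(350+x/5-.4,180+y/5-.4)
# board
hx,hy=.034,.1
B=[(a,b,.012) for a,b in((-hx,hy),(-hx,-hy),(hx,-hy),(hx,hy))]
# top: left corner(35,212) bottom(102,302) right(355,110) top(290,27)
obs=[("top",B[0],C3(102,302)),("top",B[3],C3(35,212)),("top",B[1],C3(355,110)),("top",B[2],C3(290,27)),
 ("side",B[0],C2(752,368)),("side",B[3],C2(650,370)),("side",B[2],C2(629,206)),("side",B[1],C2(722,207))]
bp,r=fitpts(obs,[.35,-.25,0,-30]);print("board",bp,np.abs(r).max(),np.abs(r).mean())
# stand
T=lambda x,y,z:(x/1000,y/1000,z/1000)
obs=[("top",T(0,82,210),C1(390,86)),("top",T(0,48,210),C1(441,86)),("top",T(24,82,210),C1(390,52)),("top",T(24,48,210),C1(441,52)),
("top",T(0,-48,210),C1(581,87)),("top",T(0,-82,210),C1(630,87)),("top",T(24,-48,210),C1(582,52)),("top",T(24,-82,210),C1(630,53)),
("side",T(0,-82,210),C2(254,42)),("side",T(24,-48,210),C2(198,48)),("side",T(24,82,210),C2(47,143)),
("side",T(-18,-42,22),C2(236,318)),("side",T(-18,-88,22),C2(297,288)),("side",T(-18,88,22),C2(122,416))]
sp,r=fitpts(obs,[.55,-.05,0,0]);print("stand",sp,"\n",r.round(1).tolist())
# arm silhouettes
def mask(im):
    f=im.astype(float); return (f.max(2)-f.min(2)<28)&(f.mean(2)>55)
def fitarm(L,p0,rois):
    M={}
    for n,im in(("top",t),("side",s)):
        u,v,w,h=rois[n];M[n]=mask(cv2.resize(im[v:v+h,u:u+w],None,fx=4,fy=4,interpolation=cv2.INTER_CUBIC))
    def cost(q):
        p=[q[0],q[1],q[2],q[3]*100];c=0
        for n in M:
            u,v,w,h=rois[n];m=np.zeros(M[n].shape,np.uint8)
            for b in armboxes(L)+EXTRA:
                g=((proj(n,pose(p,b))-[u,v]+.5)*4*16).astype(np.int32)
                cv2.fillConvexPoly(m,cv2.convexHull(g),1,shift=4)
            m=m>0;c+=1-(m&M[n]).sum()/(m|M[n]).sum()
        return c
    best=None
    q=np.array([p0[0],p0[1],0,p0[2]/100])
    for it in range(4):
        r=minimize(cost,q,method="Nelder-Mead",options=dict(initial_simplex=[q]+[q+np.eye(4)[i]*[.012,.012,.006,.06][i]/(it+1) for i in range(4)],xatol=1e-4,fatol=1e-4));q=r.x
    return [q[0],q[1],q[2],q[3]*100],r.fun
lp,c=fitarm(146,(.38,.22,-63),{"top":(178,195,62,40),"side":(243,250,45,65)});print("long",lp,c)
o=np.zeros((600,800,3),np.uint8)
def tile(n,u,v,w,h,k,X,Y,boxes,p,col=(0,0,255)):
    im=cv2.resize((t if n=="top" else s)[v:v+h,u:u+w],None,fx=k,fy=k,interpolation=cv2.INTER_CUBIC)
    for b,pp in zip(boxes,p): wire(im,n,b,pp,u,v,k,col)
    o[Y:Y+h*k,X:X+w*k]=im
posts=[box(0,24,48,82,18,210),box(0,24,-82,-48,18,210),box(-18,0,-88,-42,18,22)]+[box(0,0.1,-71,-59,z,z+24) for z in(58,98,138,178)]
fa=[b+np.array([-.045,.065,.086]) for b in armboxes(146)]
tile("top",175,195,70,42,5,0,0,[armboxes(146)],[lp])
tile("side",243,245,40,70,5,0,210,[armboxes(146)],[lp])
tile("side",230,135,60,80,5,200,210,[posts,fa],[sp,sp])
tile("top",265,105,90,80,5,350,0,[posts,fa],[sp,sp])
tile("top",355,182,70,62,4,520,350,[[box(-34,34,-100,100,0,12)]],[bp])
cv2.imwrite("pics/fit.png",o)
E
python3 m.py
```

```text
board [ 0.4699 -0.2588 -0.0051 35.1263] 0.6887582687926965 0.260330094401775
stand [ 0.7014 -0.0015 -0.0014 -1.0613] 
 [[-0.0, -0.4], [-0.3, -0.3], [0.3, -0.0], [-0.1, 0.1], [-0.2, -0.4], [0.1, -0.3], [-0.4, 0.2], [0.0, 0.0], [0.2, -0.1], [-1.3, 0.9], [0.0, -0.8], [4.1, 0.4], [0.4, -0.0], [0.6, 0.3]]
long [np.float64(0.4091650531155685), np.float64(0.27425463601253597), np.float64(-0.023912612298190347), np.float64(-85.31438934299382)] 1.625318191354879Traceback (most recent call last):
  File "m.py", line 51, in <module>
    tile("side",230,135,60,80,5,200,210,[posts,fa],[sp,sp])
    ~~~~^^^^^^^^^^^^^^^^^^^^^^^^^^^^^^^^^^^^^^^^^^^^^^^^^^^
  File "m.py", line 46, in tile
    o[Y:Y+h*k,X:X+w*k]=im
    ~^^^^^^^^^^^^^^^^^
ValueError: could not broadcast input array from shape (400,300,3) into shape (390,300,3)
```

```bash
sed -i 's/("side",T(-18,-88,22),C2(297,288)),//; s/60,80,5,200/60,78,5,200/' m.py
python3 - <<'E'
s=open("m.py").read()
s=s.replace('lp,c=fitarm(146,(.38,.22,-63)','''C4=lambda x,y:(235+(x-400)/8-.44,245+y/8-.44)
obs=[("side",T(45,11,66),C4(622,68)),("side",T(45,-11,66),C4(680,72)),("side",T(15,-11,66),C4(655,138)),("side",T(15,11,66),C4(597,127)),
("side",T(-101,9,34),C4(513,460)),("side",T(-101,-9,34),C4(580,470)),("side",T(-101,-9,0),C4(573,533)),("top",T(-101,9,34),C1(28,521)),("top",T(-101,-9,34),C1(39,543)),("top",T(15,11,66),C1(163,455)),("top",T(45,11,66),C1(196,430))]
cp,r=fitpts(obs,[.45,.27,0,-63]);print("longclick",cp,r.round(1).tolist())
lp,c=fitarm(146,(cp[0],cp[1],cp[3])''')
open("m.py","w").write(s)
E
python3 m.py
```

```text
board [ 0.4699 -0.2588 -0.0051 35.1263] 0.6887582687926965 0.260330094401775
stand [ 0.7012 -0.0015 -0.0013 -1.1326] 
 [[-0.0, -0.4], [-0.3, -0.3], [0.3, -0.0], [-0.1, 0.1], [-0.1, -0.3], [0.1, -0.3], [-0.3, 0.3], [0.1, 0.1], [0.3, -0.1], [-1.2, 0.9], [0.1, -0.9], [4.1, 0.3], [0.6, 0.2]]
longclick [  0.47     0.2732  -0.0032 -64.552 ] [[0.1, -0.2], [0.8, 0.1], [1.1, -0.4], [0.3, 0.1], [0.6, 0.4], [-0.7, 0.0], [1.6, 1.0], [-0.1, -0.5], [-0.6, -0.6], [-1.0, -3.4], [0.1, -1.5]]
long [np.float64(0.470131618714), np.float64(0.2753597332882235), np.float64(0.0002485704738587552), np.float64(-65.05087281038226)] 0.6972800121306758
```

View pics/fit.png

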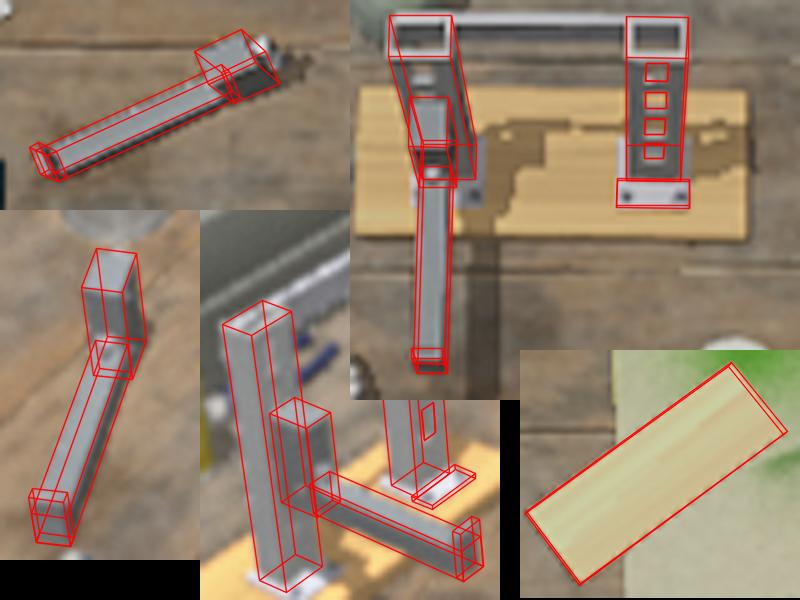

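```bash
cat > plan.py <<'E'
# plan: print calls bringing tool to target; usage from script
from h import *
from scipy.spatial.transform import Rotation as Ro
def tool(armyaw,tilt,opt="A"):
    s,c=np.sin(np.radians(tilt)),np.cos(np.radians(tilt))
    M=np.array([[c,0,s],[0,-1,0],[s,0,-c]]) if opt=="A" else np.array([[-c,0,s],[0,1,0],[-s,0,-c]])
    return Ro.from_euler("z",armyaw,degrees=True).as_matrix()@M
def cur():
    o=bot.get_obs();return np.array(o["tool_pos"]),np.array(o["orientation"]),o
def plan(p,R,pT,RT,lab=""):
    """one or more calls; each limited to 0.3 m, 30 deg per axis"""
    for i in range(6):
        d=R.T@(pT-p)/.3; w=np.degrees(Ro.from_matrix(R.T@RT).as_rotvec())/30
        k=max(1,np.abs(d).max(),np.abs(w).max())
        row=np.r_[d/k,w/k].round(3)
        n=max(np.linalg.norm(row[:3])*.3/.0625,np.linalg.norm(row[3:])*30/10.7)
        print(lab,row.tolist(),"rows>=%.1f"%n)
        p=p+R@row[:3]*.3;R=R@Ro.from_rotvec(np.radians(row[3:]*30)).as_matrix()
        if k<=1:break
    return p,R
E
python3 -m handwheel '[[0,0,0,0,0,0.3,1],[0,0,0,0,0,0.3,1]]'; python3 -c "
from plan import *
p,R,o=cur();print(o['joint_pos'],R)
from scipy.spatial.transform import Rotation"
```

```text
clock: 0.35
tool_pos: [0.1916, -0.4886, 0.2449]
orientation: [[0.976, 0.217, -0.0], [0.217, -0.976, 0.001], [-0.0, -0.001, -1.0]]
ft_force: [-0.6, -0.1, -0.0]
gripper_width: 0.996
finger_force: 0.0
[-68.583    7.2273  -2.2988  80.5223  -0.0006  98.9104] [[ 0.9763  0.2166 -0.0003]
 [ 0.2166 -0.9763  0.0008]
 [-0.0001 -0.0008 -1.    ]]
```

```bash
cat >> plan.py <<'E'
LA=(.4701,.2754,0,-65.05); ST=(.7012,-.0015,0,-1.13)
def graspT(armpose,xg=29,zg=58,tilt=30):
    R=tool(armpose[3],tilt,"B"); G=pose(armpose,[[xg/1e3,0,zg/1e3]])[0]
    return G+.005*R[:,2],R
E
python3 - <<'E'
from plan import *
p,R,o=cur()
T,RT=graspT(LA);print(T,RT)
p,R=plan(p,R,T-RT[:,2]*.12,RT,"pre"); plan(p,R,T,RT,"grasp")
E
```

```text
[0.4834 0.2468 0.0537] [[-0.3653  0.9067  0.2109]
 [ 0.7852  0.4218 -0.4533]
 [-0.5     0.     -0.866 ]]
pre [0.432, -0.715, 0.088, -0.268, -0.216, -1.0] rows>=4.0
pre [0.734, -0.403, -0.06, -0.269, -0.216, -1.0] rows>=4.0
pre [0.82, 0.031, -0.177, -0.269, -0.215, -1.0] rows>=4.0
pre [0.217, 0.151, -0.075, -0.087, -0.071, -0.327] rows>=1.3
grasp [0.0, -0.0, 0.4, -0.0, 0.0, 0.0] rows>=1.9
```

```bash
python3 -m handwheel '[[0.43,-0.715,0.09,-0.27,-0.22,-1,1],[0.43,-0.715,0.09,-0.27,-0.22,-1,1],[0.43,-0.715,0.09,-0.27,-0.22,-1,1],[0.43,-0.715,0.09,-0.27,-0.22,-1,1],[0.43,-0.715,0.09,-0.27,-0.22,-1,1]]' && python3 -m handwheel '[[0.73,-0.4,-0.06,-0.27,-0.22,-1,1],[0.73,-0.4,-0.06,-0.27,-0.22,-1,1],[0.73,-0.4,-0.06,-0.27,-0.22,-1,1],[0.73,-0.4,-0.06,-0.27,-0.22,-1,1],[0.73,-0.4,-0.06,-0.27,-0.22,-1,1]]' | head -3
python3 - <<'E'
from plan import *
p,R,o=cur();print(p,o['joint_pos'])
T,RT=graspT(LA)
p,R=plan(p,R,T-RT[:,2]*.12,RT,"pre")
E
```

```text
clock: 0.98
tool_pos: [0.2724, -0.2479, 0.218]
orientation: [[0.727, 0.686, -0.035], [0.671, -0.721, -0.175], [-0.145, 0.104, -0.984]]
ft_force: [-0.8, -0.5, -0.2]
gripper_width: 1.003
finger_force: 0.0
clock: 1.6
tool_pos: [0.3529, -0.0131, 0.191]
orientation: [[0.287, 0.958, 0.022], [0.903, -0.263, -0.34], [-0.32, 0.118, -0.94]]
[ 0.3529 -0.0131  0.191 ] [ 13.4106  -9.5986 -27.6256  75.4667 -19.6435 120.4992]
pre [0.825, 0.036, -0.186, -0.273, -0.212, -1.0] rows>=4.1
pre [0.208, 0.146, -0.073, -0.085, -0.066, -0.313] rows>=1.3
```

```bash
python3 -m handwheel '[[0.825,0.036,-0.186,-0.27,-0.21,-1,1],[0.825,0.036,-0.186,-0.27,-0.21,-1,1],[0.825,0.036,-0.186,-0.27,-0.21,-1,1],[0.825,0.036,-0.186,-0.27,-0.21,-1,1],[0.825,0.036,-0.186,-0.27,-0.21,-1,1]]' >/dev/null&& python3 -m handwheel '[[0.208,0.146,-0.073,-0.085,-0.066,-0.313,1],[0.208,0.146,-0.073,-0.085,-0.066,-0.313,1],[0.208,0.146,-0.073,-0.085,-0.066,-0.313,0.5]]' | head -3
python3 - <<'E'
from plan import *
p,R,o=cur();print(p,o['joint_pos'],o['gripper_width'])
T,RT=graspT(LA);plan(p,R,T,RT,"pre")
E
```

```text
clock: 2.6
tool_pos: [0.4601, 0.2972, 0.1579]
orientation: [[-0.359, 0.91, 0.206], [0.788, 0.414, -0.455], [-0.5, -0.001, -0.866]]
[0.4601 0.2972 0.1579] [ 46.6091  18.6216  -4.0578  79.6288 -27.5481 115.1837] 0.8159429244733263
pre [0.013, 0.001, 0.393, -0.009, -0.001, -0.014] rows>=1.9
```

```bash
python3 -m handwheel '[[0.01,0,0.15,-0.01,0,-0.014,0.6],[0.013,0,0.28,-0.01,0,-0.014,0.6],[0.013,0,0.35,-0.01,0,-0.014,0.6],[0.013,0,0.393,-0.01,0,-0.014,0.6],[0.013,0,0.393,-0.01,0,-0.014,0.6]]' && python3 - <<'E'
from plan import *
for n in("side","top"): cv2.imwrite(f"pics/{n}1.png",bot.grab_frame(n)[:,:,::-1])
s=cv2.imread("pics/side1.png");t=cv2.imread("pics/top1.png")
a=cv2.resize(s[210:330,225:325],None,fx=4,fy=4,interpolation=cv2.INTER_CUBIC);b=cv2.resize(t[160:280,165:265],None,fx=4,fy=4,interpolation=cv2.INTER_CUBIC)
cv2.imwrite("pics/g1.png",np.hstack([a,b]))
E
```

```text
clock: 3.22
tool_pos: [0.4825, 0.2457, 0.0545]
orientation: [[-0.364, 0.907, 0.211], [0.786, 0.421, -0.453], [-0.499, 0.001, -0.866]]
ft_force: [-0.7, 0.3, -0.1]
gripper_width: 0.799
finger_force: 0.0
```

View pics/g1.png

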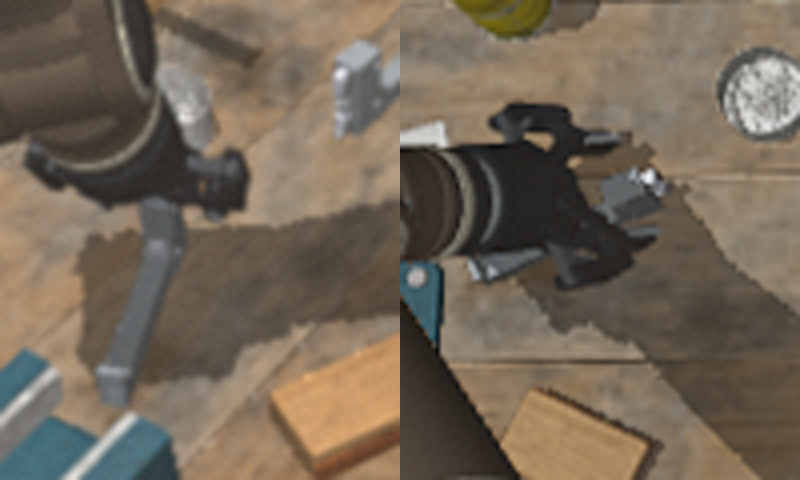

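The picture shows the open fingers straddling the long arm's root (right half, root at ~(635,190)), roughly centred. I'll close and lift.

```bash
python3 -m handwheel '[[0,0,0,0,0,0,-1],[0,0,0,0,0,0,-1],[0,0,0,0,0,0,-1],[0,0,0,0,0,0,-1],[0,0,0,0,0,0,-1]]' && python3 -m handwheel '[[0,0,0,0,0,0,-1],[0,0,0,0,0,0,-1],[0,0,0,0,0,0,-1],[0,0,0,0,0,0,-1],[0,0,0,0,0,0,-1]]'
python3 - <<'E'
from plan import *
p,R,o=cur()
plan(p,R,p+np.array([0,0,.03]),R,"up30"); plan(p,R,p+np.array([0,0,.14]),R,"up140")
E
```

```text
clock: 3.95
tool_pos: [0.4828, 0.2477, 0.0547]
orientation: [[-0.365, 0.906, 0.213], [0.786, 0.423, -0.451], [-0.499, 0.002, -0.867]]
ft_force: [-2.2, 1.4, 5.5]
gripper_width: 0.248
finger_force: 59.9
clock: 4.58
tool_pos: [0.4828, 0.2477, 0.0547]
orientation: [[-0.365, 0.906, 0.213], [0.786, 0.423, -0.451], [-0.499, 0.002, -0.867]]
ft_force: [-2.6, 1.2, 5.8]
gripper_width: 0.246
finger_force: 59.9
up30 [-0.05, 0.0, -0.087, 0.0, 0.0, 0.0] rows>=0.5
up140 [-0.233, 0.001, -0.404, 0.0, 0.0, 0.0] rows>=2.2
```

```bash
python3 -m handwheel '[[-0.02,0,-0.035,0,0,0,-1],[-0.05,0,-0.087,0,0,0,-1],[-0.12,0,-0.21,0,0,0,-1],[-0.18,0,-0.31,0,0,0,-1],[-0.233,0,-0.404,0,0,0,-1]]' && python3 - <<'E'
from plan import *
p,R,o=cur();print(p,o['joint_pos'],o['ft_force'])
# arm pose held (from estimated bench pose): arm frame in tool
# target: arm origin so that mounting face is 0.19 in front of bare post, 
A=lambda dx,dz:np.array(list(pose(ST,[[-.045-dx,-.065,.086+dz]])[0])+[ST[3]])
T,RT=graspT(A(.19,.06));print(T)
p,R=plan(p,R,np.array([.46,.14,.21]),RT,"a");p,R=plan(p,R,T,RT,"b")
E
```

```text
clock: 5.2
tool_pos: [0.4825, 0.247, 0.1965]
orientation: [[-0.365, 0.906, 0.213], [0.786, 0.422, -0.451], [-0.499, 0.003, -0.867]]
ft_force: [0.4, 0.6, -3.2]
gripper_width: 0.248
finger_force: 59.2
[0.4825 0.247  0.1965] [ 41.5081  14.7285  -4.1604  80.2779 -28.616  108.9085] [ 0.4395  0.5678 -3.1565]
[ 0.4965 -0.0625  0.1997]
a [-0.149, -0.118, 0.057, -0.574, 0.0, -1.0] rows>=3.2
a [-0.056, -0.159, 0.009, -0.486, 0.001, -0.847] rows>=2.7
b [-0.1, -0.672, 0.097, -0.0, -0.0, -0.0] rows>=3.3
```

```bash
python3 -m handwheel '[[-0.04,-0.03,0.015,-0.145,0,-0.25,-1],[-0.08,-0.06,0.03,-0.29,0,-0.5,-1],[-0.115,-0.09,0.045,-0.43,0,-0.75,-1],[-0.149,-0.118,0.057,-0.574,0,-1,-1],[-0.149,-0.118,0.057,-0.574,0,-1,-1]]' >/dev/null && python3 -m handwheel '[[-0.02,-0.05,0,-0.16,0,-0.28,-1],[-0.04,-0.1,0.005,-0.32,0,-0.56,-1],[-0.056,-0.159,0.009,-0.486,0,-0.847,-1],[-0.056,-0.159,0.009,-0.486,0,-0.847,-1]]' >/dev/null && python3 -m handwheel '[[-0.025,-0.17,0.025,0,0,0,-1],[-0.05,-0.34,0.05,0,0,0,-1],[-0.075,-0.5,0.075,0,0,0,-1],[-0.1,-0.672,0.097,0,0,0,-1],[-0.1,-0.672,0.097,0,0,0,-1]]'; python3 - <<'E'
from plan import *
p,R,o=cur();print(p,o['joint_pos'])
for n in("side","top"): cv2.imwrite(f"pics/{n}2.png",bot.grab_frame(n)[:,:,::-1])
A=np.array(list(pose(ST,[[-.045-.19,-.065,.146]])[0])+[ST[3]])
T,RT=graspT(A);print(p-T,np.degrees(Ro.from_matrix(R.T@RT).as_rotvec()))
A2=A.copy();A2[:3]+=p-T
s=cv2.imread("pics/side2.png");t=cv2.imread("pics/top2.png")
print(A2,proj("side",A2[:3]),proj("top",A2[:3]))
def tl(im,n,k,w,h):
    c=proj(n,A2[:3]+[0.05,0,.03])[0].astype(int);u,v=c-[w//2,h//2]
    o=cv2.resize(im[v:v+h,u:u+w],None,fx=k,fy=k,interpolation=cv2.INTER_CUBIC)
    wire(o,n,armboxes(146)+EXTRA,A2,u,v,k,(0,0,255))
    wire(o,n,[box(0,24,-82,-48,18,210)]+[box(0,0.1,-71,-59,z,z+24) for z in(58,98,138,178)],ST,u,v,k,(255,0,0))
    print(n,u,v,k);return o
cv2.imwrite("pics/g2.png",np.hstack([tl(s,"side",4,100,120),tl(t,"top",4,100,120)]))
E
```

```text
clock: 6.95
tool_pos: [0.4972, -0.0658, 0.1972]
orientation: [[-0.867, 0.03, 0.497], [0.026, 1.0, -0.015], [-0.497, -0.0, -0.868]]
ft_force: [-0.3, 0.8, -3.2]
gripper_width: 0.247
finger_force: 61.1
[ 0.4972 -0.0658  0.1972] [ -9.7803 -17.7331 -37.6967  40.4868   3.994   -7.018 ]
[ 0.0007 -0.0033 -0.0025] [-0.2951 -0.2059 -0.4997]
[ 0.4657 -0.0652  0.1435 -1.13  ] [[333.8877 179.623 ]] [[326.5095 205.0085]]
side 270 106 4
top 276 124 4
```

View pics/g2.png

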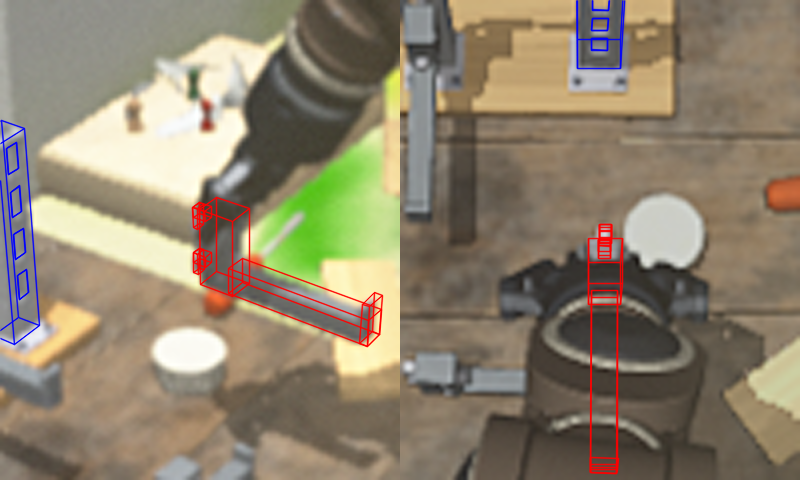

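```bash
cat >> plan.py <<'E'
def armAt(dx,dz,dy=0): return np.array(list(pose(ST,[[-.045-dx,-.065+dy,.086+dz]])[0])+[ST[3]])
def held(p,R,yaw=ST[3]):  # arm pose implied by tool
    g=p-.005*R[:,2]; return np.array(list(g-(pose((0,0,0,yaw),[[.029,0,.058]])[0]))+[yaw])
E
python3 - <<'E'
from plan import *
p,R,o=cur();T,RT=graspT(armAt(.04,.012));plan(p,R,T,RT)
E
```

```text
[-0.357, 0.002, 0.379, -0.003, -0.006, -0.006] rows>=2.5
```

```bash
python3 -m handwheel '[[-0.12,0,0.13,0,0,0,-1],[-0.24,0,0.26,-0.003,-0.006,-0.006,-1],[-0.31,0.002,0.33,-0.003,-0.006,-0.006,-1],[-0.357,0.002,0.379,-0.003,-0.006,-0.006,-1],[-0.357,0.002,0.379,-0.003,-0.006,-0.006,-1]]';python3 - <<'E'
from plan import *
for n in("side","top"): cv2.imwrite(f"pics/{n}3.png",bot.grab_frame(n)[:,:,::-1])
p,R,o=cur();A=held(p,R);T=armAt(.04,.012);print(A,A-T,np.degrees(Ro.from_matrix(R.T@tool(ST[3],30,"B")).as_rotvec()))
s=cv2.imread("pics/side3.png");t=cv2.imread("pics/top3.png")
def tl(im,n,k,w,h,off,wr=True):
    c=proj(n,A[:3]+off)[0].astype(int);u,v=c-[w//2,h//2]
    o=cv2.resize(im[v:v+h,u:u+w],None,fx=k,fy=k,interpolation=cv2.INTER_CUBIC)
    if wr:
        wire(o,n,armboxes(146)+EXTRA,A,u,v,k,(0,0,255))
        wire(o,n,[box(0,24,-82,-48,18,210)]+[box(0,0.1,-71,-59,z,z+24) for z in(58,98,138,178)],ST,u,v,k,(255,0,0))
    print(n,u,v,k);return o
S=tl(s,"side",6,80,100,[0.03,0,.03],False);S2=tl(s,"side",4,80,75,[0.03,0,.03]);
T1=tl(t,"top",8,40,36,[.06,0,.06],False)
o=np.zeros((600,800,3),np.uint8);o[:,:480]=S;o[:300,480:]=S2;o[312:600,480:]=T1
cv2.imwrite("pics/g3.png",o)
E
```

```text
clock: 7.68
tool_pos: [0.647, -0.0619, 0.1512]
orientation: [[-0.866, 0.014, 0.5], [0.012, 1.0, -0.007], [-0.5, -0.0, -0.866]]
ft_force: [-1.3, -0.4, -3.9]
gripper_width: 0.249
finger_force: 61.1
[ 0.6143 -0.062   0.0983 -1.13  ] [-0.0006  0.0028  0.0003  0.    ] [0.1277 0.0469 0.2868]
side 246 117 6
side 246 130 4
top 304 113 8
```

View pics/g3.png

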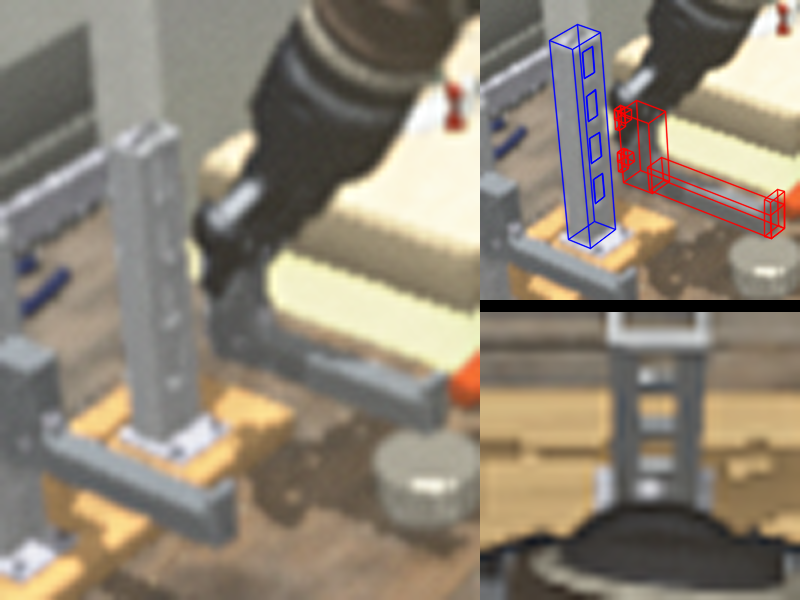

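```bash
python3 - <<'E'
from plan import *
p,R,o=cur();A=held(p,R);print(A-armAt(.04,.012),o['ft_force'])
T,RT=graspT(armAt(.018,.012));plan(p,R,T,RT)
E
```

```text
[-0.0006  0.0028  0.0003  0.    ] [-0.8893 -0.2812 -3.6969]
 [-0.065, -0.01, 0.039, 0.004, 0.002, 0.01] rows>=0.4
```

```bash
python3 -m handwheel '[[-0.02,-0.01,0.013,0.004,0.002,0.01,-1],[-0.043,-0.01,0.026,0.004,0.002,0.01,-1],[-0.065,-0.01,0.039,0.004,0.002,0.01,-1],[-0.065,-0.01,0.039,0.004,0.002,0.01,-1]]';python3 - <<'E'
from plan import *
p,R,o=cur();A=held(p,R);print(A-armAt(.018,.012),o['ft_force'],np.degrees(Ro.from_matrix(R.T@tool(ST[3],30,"B")).as_rotvec()))
T,RT=graspT(armAt(.0,.012));plan(p,R,T,RT)
# numeric check of post in robot-near images: slot columns top view
E
```

```text
clock: 8.28
tool_pos: [0.6694, -0.0681, 0.1525]
orientation: [[-0.865, 0.022, 0.502], [0.019, 1.0, -0.011], [-0.502, -0.0, -0.865]]
ft_force: [0.2, 0.0, -3.4]
gripper_width: 0.246
finger_force: 61.1
[ 0.001  -0.0023  0.0008  0.    ] [ 0.1565  0.0455 -3.4327] [-0.0712  0.118  -0.0984]
 [-0.048, 0.008, 0.031, -0.002, 0.004, -0.003] rows>=0.3
```

```bash
for i in 1 2 3; do python3 -m handwheel '[[0,0,0,0,0,0,-1]]' | sed -n 1,3p; done; python3 - <<'E'
from plan import *
p,R,o=cur();A=held(p,R);print(A-armAt(.018,.012),o['ft_force'],o['joint_pos'],np.degrees(Ro.from_matrix(R.T@tool(ST[3],30,"B")).as_rotvec()))
T,RT=graspT(armAt(.0,.012));plan(p,R,T,RT)
E
```

```text
clock: 8.4
tool_pos: [0.6686, -0.0681, 0.1521]
orientation: [[-0.865, 0.022, 0.501], [0.019, 1.0, -0.011], [-0.501, -0.0, -0.865]]
clock: 8.52
tool_pos: [0.6685, -0.0681, 0.1522]
orientation: [[-0.865, 0.022, 0.501], [0.019, 1.0, -0.011], [-0.501, -0.0, -0.865]]
clock: 8.65
tool_pos: [0.6686, -0.068, 0.1523]
orientation: [[-0.865, 0.022, 0.501], [0.019, 1.0, -0.011], [-0.501, -0.0, -0.865]]
[ 0.0002 -0.0021  0.0006  0.    ] [-0.8384  0.009  -3.2957] [ -7.0109   2.645  -26.4744  30.9101   2.878   -5.0041] [-0.0672  0.0956 -0.0882]
 [-0.05, 0.007, 0.032, -0.002, 0.003, -0.003] rows>=0.3
```

```bash
for i in 1 2; do python3 -m handwheel '[[0,0.004,0,0,0,0,-1],[0,0.004,0,0,0,0,-1],[0,0.004,0,0,0,0,-1]]' | sed -n 1,3p; done; python3 - <<'E'
from plan import *
p,R,o=cur();A=held(p,R);print(A-armAt(.018,.012),o['ft_force'],o['joint_pos'],np.degrees(Ro.from_matrix(R.T@tool(ST[3],30,"B")).as_rotvec()))
T,RT=graspT(armAt(.0,.012));plan(p,R,T,RT)
E
```

```text
clock: 9.02
tool_pos: [0.6688, -0.0667, 0.1523]
orientation: [[-0.865, 0.022, 0.501], [0.018, 1.0, -0.011], [-0.502, -0.0, -0.865]]
clock: 9.4
tool_pos: [0.6688, -0.0655, 0.1523]
orientation: [[-0.865, 0.022, 0.501], [0.018, 1.0, -0.011], [-0.501, -0.0, -0.865]]
[0.0004 0.0003 0.0006 0.    ] [ 0.1271  0.2412 -4.064 ] [ -6.7473   2.6345 -26.4885  30.8936   2.7504  -4.7818] [-0.0634  0.0976 -0.0818]
 [-0.05, -0.001, 0.031, -0.002, 0.003, -0.003] rows>=0.3
```

```bash
python3 -m handwheel '[[-0.012,0,0.008,0,0,0,-1],[-0.023,0,0.014,0,0,0,-1],[-0.034,0,0.021,0,0,0,-1]]'; python3 -m handwheel '[[-0.006,0,0.0037,0,0,0,-1],[-0.011,0,0.007,0,0,0,-1],[-0.011,0,0.007,0,0,0,-1]]';python3 - <<'E'
from plan import *
p,R,o=cur();A=held(p,R);print(A-armAt(0,.012),o['ft_force'],o['wrist_torque'])
E
```

```text
clock: 9.78
tool_pos: [0.6806, -0.0658, 0.1518]
orientation: [[-0.865, 0.022, 0.501], [0.019, 1.0, -0.011], [-0.501, -0.0, -0.866]]
ft_force: [-5.0, 1.1, -0.3]
gripper_width: 0.246
finger_force: 61.7
clock: 10.15
tool_pos: [0.6838, -0.0659, 0.1515]
orientation: [[-0.866, 0.022, 0.5], [0.019, 1.0, -0.011], [-0.5, -0.0, -0.866]]
ft_force: [-9.2, -0.3, 1.4]
gripper_width: 0.247
finger_force: 62.3
[-0.0026  0.0003 -0.0002  0.    ] [-9.171  -0.2941  1.4108] [0.019  1.9104 0.0036]
```

```bash
for i in 1 2; do python3 -m handwheel '[[-0.003,0,0.0018,0,0,0,-1],[-0.006,0,0.0036,0,0,0,-1],[-0.006,0,0.0036,0,0,0,-1]]' | sed -n 1,4p; done;python3 - <<'E'
from plan import *
p,R,o=cur();A=held(p,R);print(A-armAt(0,.012),o['ft_force'],o['wrist_torque'])
E
```

```text
clock: 10.52
tool_pos: [0.6839, -0.0659, 0.1512]
orientation: [[-0.867, 0.022, 0.497], [0.019, 1.0, -0.011], [-0.497, -0.0, -0.868]]
ft_force: [-23.3, 0.8, 10.3]
clock: 10.9
tool_pos: [0.6839, -0.0659, 0.1512]
orientation: [[-0.869, 0.022, 0.495], [0.019, 1.0, -0.011], [-0.495, -0.0, -0.869]]
ft_force: [-39.6, 2.1, 21.1]
[-0.0025  0.0003 -0.0005  0.    ] [-39.5647   2.1041  21.0716] [0.2356 5.0919 0.075 ]
```

```bash
python3 -m handwheel '[[0.008,0,-0.005,0,0,0,-1],[0.008,0,-0.005,0,0,0,-1]]'|sed -n 1,4p;  for i in 1 2 3; do python3 -m handwheel '[[0.0025,0,0.0043,0,0,0,-1],[0.005,0,0.0087,0,0,0,-1],[0.005,0,0.0087,0,0,0,-1]]' | sed -n 1,4p; done;python3 - <<'E'
from plan import *
p,R,o=cur();A=held(p,R);print(A-armAt(0,0),o['ft_force'],o['wrist_torque'])
E
```

```text
clock: 11.15
tool_pos: [0.6838, -0.0659, 0.1512]
orientation: [[-0.867, 0.022, 0.498], [0.019, 1.0, -0.011], [-0.498, -0.0, -0.867]]
ft_force: [-17.2, 0.5, 5.5]
clock: 11.52
tool_pos: [0.6839, -0.066, 0.1483]
orientation: [[-0.867, 0.022, 0.498], [0.019, 1.0, -0.011], [-0.498, -0.0, -0.867]]
ft_force: [-18.3, 0.1, 7.6]
clock: 11.9
tool_pos: [0.6838, -0.0659, 0.145]
orientation: [[-0.867, 0.022, 0.498], [0.019, 1.0, -0.011], [-0.498, -0.0, -0.867]]
ft_force: [-17.5, 0.5, 5.9]
clock: 12.28
tool_pos: [0.6838, -0.066, 0.1421]
orientation: [[-0.867, 0.022, 0.498], [0.019, 1.0, -0.011], [-0.498, -0.0, -0.867]]
ft_force: [-17.6, 0.2, 7.4]
[-0.0026  0.0002  0.0024  0.    ] [-17.644    0.1646   7.3913] [0.1098 2.8125 0.0128]
```

```bash
for i in 1 2 3; do python3 -m handwheel '[[0.0012,0,0.0022,0,0,0,-1],[0.0025,0,0.0043,0,0,0,-1],[0.0025,0,0.0043,0,0,0,-1]]' | sed -n 1,4p; done;python3 - <<'E'
from plan import *
p,R,o=cur();A=held(p,R);print(A-armAt(0,0),o['ft_force'],o['wrist_torque'])
E
```

```text
clock: 12.65
tool_pos: [0.6839, -0.066, 0.1409]
orientation: [[-0.867, 0.022, 0.498], [0.019, 1.0, -0.011], [-0.498, -0.0, -0.867]]
ft_force: [-19.0, -0.1, 7.3]
clock: 13.02
tool_pos: [0.6839, -0.066, 0.1407]
orientation: [[-0.866, 0.022, 0.499], [0.019, 1.0, -0.011], [-0.499, -0.0, -0.866]]
ft_force: [-24.7, 1.3, 15.0]
clock: 13.4
tool_pos: [0.6839, -0.066, 0.1406]
orientation: [[-0.865, 0.022, 0.5], [0.019, 1.0, -0.011], [-0.501, -0.0, -0.866]]
ft_force: [-32.9, 2.1, 22.5]
[-0.0025  0.0003  0.001   0.    ] [-32.858    2.1222  22.5166] [0.2209 3.8884 0.1081]
```

```bash
python3 -m handwheel '[[0.004,0,-0.0025,0,0,0,-1],[0.0087,0,-0.005,0,0,0,-1],[0.0087,0,-0.005,0,0,0,-1]]'|sed -n 1,4p;  for i in 1 2; do python3 -m handwheel '[[0.0012,0,0.0022,0,0,0,-1],[0.0025,0,0.0043,0,0,0,-1],[0.0025,0,0.0043,0,0,0,-1]]' | sed -n 1,4p; done
```

```text
clock: 13.78
tool_pos: [0.6837, -0.0659, 0.1406]
orientation: [[-0.864, 0.022, 0.504], [0.018, 1.0, -0.011], [-0.504, -0.0, -0.864]]
ft_force: [-10.7, 0.1, 8.0]
clock: 14.15
tool_pos: [0.6837, -0.0659, 0.1405]
orientation: [[-0.863, 0.022, 0.505], [0.018, 1.0, -0.011], [-0.505, -0.0, -0.863]]
ft_force: [-17.5, 0.6, 15.3]
clock: 14.52
tool_pos: [0.6838, -0.066, 0.1405]
orientation: [[-0.862, 0.022, 0.506], [0.018, 1.0, -0.011], [-0.506, -0.001, -0.862]]
ft_force: [-24.4, 1.9, 25.1]
```

```bash
for i in 1 2 3 4; do python3 -m handwheel '[[-0.0025,0,-0.0043,0,0,0,-1],[-0.004,0,-0.0072,0,0,0,-1],[-0.004,0,-0.0072,0,0,0,-1]]' | sed -n 1,4p; done
```

```text
clock: 14.9
tool_pos: [0.6837, -0.066, 0.1406]
orientation: [[-0.863, 0.022, 0.504], [0.018, 1.0, -0.011], [-0.504, -0.0, -0.864]]
ft_force: [-12.3, 1.4, 11.1]
clock: 15.28
tool_pos: [0.6835, -0.0659, 0.1407]
orientation: [[-0.865, 0.022, 0.502], [0.019, 1.0, -0.011], [-0.502, -0.0, -0.865]]
ft_force: [-1.9, -0.2, -0.1]
clock: 15.65
tool_pos: [0.6829, -0.0658, 0.1425]
orientation: [[-0.865, 0.022, 0.501], [0.019, 1.0, -0.011], [-0.501, -0.0, -0.865]]
ft_force: [0.0, -0.1, -3.7]
clock: 16.02
tool_pos: [0.6823, -0.0658, 0.1431]
orientation: [[-0.866, 0.022, 0.499], [0.019, 1.0, -0.011], [-0.499, -0.0, -0.867]]
ft_force: [6.3, -0.6, -11.9]
```

```bash
python3 -m handwheel '[[0.004,0,0.007,0,0,0,-1],[0.0085,0,0.0155,0,0,0,-1],[0.0085,0,0.0155,0,0,0,-1]]'|sed -n 1,4p; python3 -m handwheel '[[0,0,0,0,0,0,-0.6],[0,0,0,0,0,0,-0.2],[0,0,0,0,0,0,0.2],[0,0,0,0,0,0,0.2],[0,0,0,0,0,0,0.2]]'; python3 -m handwheel '[[0,0,-0.03,0,0,0,0.2],[0,0,-0.1,0,0,0,0.2],[0,0,-0.25,0,0,0,0.2],[0,0,-0.4,0,0,0,0.2],[0,0,-0.5,0,0,0,0.2]]';python3 - <<'E'
from plan import *
for n in("side","top"): cv2.imwrite(f"pics/{n}4.png",bot.grab_frame(n)[:,:,::-1])
s=cv2.imread("pics/side4.png");t=cv2.imread("pics/top4.png")
# shift of seated arm relative to model in side view by template match of fitted arm wire: print tip corners
b0=cv2.imread("pics/side0.png")
d=cv2.absdiff(s,b0).max(2)
p,R,o=cur();print(p,o["joint_pos"])
A=armAt(0,0);print("tip expected side",proj("side",pose(A,[[-.101,.009,.034],[-.101,-.009,.034],[-.101,.009,0]])).round(1).tolist())
B=(.4699,-.2588,0,35.13)
# tool for board: yaw options
E
```

```text
clock: 16.4
tool_pos: [0.6834, -0.0658, 0.1406]
orientation: [[-0.864, 0.021, 0.502], [0.018, 1.0, -0.011], [-0.503, -0.0, -0.865]]
ft_force: [-0.5, 0.3, -2.9]
clock: 17.02
tool_pos: [0.6832, -0.0659, 0.1401]
orientation: [[-0.865, 0.022, 0.502], [0.019, 1.0, -0.011], [-0.502, -0.0, -0.865]]
ft_force: [-0.6, -0.3, 0.6]
gripper_width: 0.598
finger_force: 0.0
clock: 17.65
tool_pos: [0.6072, -0.0642, 0.273]
orientation: [[-0.863, 0.022, 0.504], [0.018, 1.0, -0.011], [-0.504, -0.001, -0.864]]
ft_force: [0.2, -0.2, 0.3]
gripper_width: 0.597
finger_force: 0.0
[ 0.6082 -0.0644  0.2752] [ -7.4734  -6.8336 -20.0383  46.4098   3.1074  -5.3987]
tip expected side [[308.1, 178.9], [311.5, 176.3], [308.4, 187.9]]
```

```bash
cat >> plan.py <<'E'
def toolB(yaw):
    a=np.radians(yaw);return np.array([[-np.sin(a),np.cos(a),0],[np.cos(a),np.sin(a),0],[0,0,-1]])
E
sed -i '/^# stand/i bp,r=fitpts(obs,[.47,-.2588,0,35],(0,1,3));print("board0",bp,r.round(1).tolist())' m.py; python3 m.py | grep board; python3 - <<'E'
from plan import *
p,R,o=cur()
plan(p,R,np.array([.470,-.2588,.10]),toolB(35.13))
E
```

```text
board [ 0.4699 -0.2588 -0.0051 35.1263] 0.6887582687926965 0.260330094401775
board0 [ 0.4686 -0.2566  0.     35.0841] [[-0.8, 0.0], [-1.0, -0.1], [0.4, 0.4], [-0.4, -0.4], [0.5, -0.8], [0.4, -0.8], [0.1, -0.4], [-0.1, -0.9]]
 [0.391, -0.377, 0.159, 0.272, 0.54, 1.0] rows>=3.3
 [0.071, -0.353, 0.217, 0.202, 0.403, 0.744] rows>=2.4
```

```bash
python3 -m handwheel '[[0.1,-0.1,0,0.07,0.135,0.25,0.4],[0.2,-0.19,0.08,0.136,0.27,0.5,1],[0.3,-0.28,0.12,0.2,0.4,0.75,1],[0.391,-0.377,0.159,0.272,0.54,1,1],[0.391,-0.377,0.159,0.272,0.54,1,1]]' >/dev/null; python3 -m handwheel '[[0.02,-0.12,0.07,0.067,0.135,0.25,1],[0.05,-0.24,0.14,0.135,0.27,0.5,1],[0.071,-0.353,0.217,0.202,0.403,0.744,1],[0.071,-0.353,0.217,0.202,0.403,0.744,1],[0.071,-0.353,0.217,0.202,0.403,0.744,1]]'; python3 - <<'E'
from plan import *
p,R,o=cur();print(p,o['joint_pos'])
plan(p,R,np.array([.469,-.2575,.035]),toolB(35.1))
E
```

```text
clock: 19.0
tool_pos: [0.4691, -0.2578, 0.0959]
orientation: [[-0.578, 0.816, -0.005], [0.816, 0.578, 0.001], [0.004, -0.004, -1.0]]
ft_force: [-0.3, 0.6, -0.3]
gripper_width: 0.999
finger_force: 0.0
[ 0.4691 -0.2578  0.0959] [-28.7341  10.9616 -16.7894  62.5462  -0.1112  25.9836]
 [0.0, 0.001, 0.203, -0.008, -0.007, 0.006] rows>=1.0
```

```bash
python3 -m handwheel '[[0,0.001,0.1,-0.008,-0.007,0.006,1],[0,0.001,0.203,-0.008,-0.007,0.006,1],[0,0.001,0.203,-0.008,-0.007,0.006,1]]' | sed -n 1,4p;for i in 1 2 3; do python3 -m handwheel '[[0,0,0.01,0,0,0,1],[0,0,0.02,0,0,0,1]]'|sed -n 2,4p;done; python3 -c "
from plan import *
p,R,o=cur();print(p);plan(p,R,np.array([.469,-.2575,p[2]]),toolB(35.1))"
```

```text
clock: 19.38
tool_pos: [0.4675, -0.2564, 0.0339]
orientation: [[-0.575, 0.818, -0.003], [0.818, 0.575, 0.002], [0.003, -0.002, -1.0]]
ft_force: [-0.1, -0.2, 0.4]
tool_pos: [0.4693, -0.2584, 0.0301]
orientation: [[-0.574, 0.819, 0.001], [0.819, 0.574, -0.001], [-0.001, 0.0, -1.0]]
ft_force: [-0.1, 0.5, 0.2]
tool_pos: [0.4683, -0.2582, 0.0227]
orientation: [[-0.573, 0.819, -0.001], [0.819, 0.573, 0.0], [0.001, -0.001, -1.0]]
ft_force: [-0.6, -0.2, -0.4]
tool_pos: [0.468, -0.2581, 0.0162]
orientation: [[-0.573, 0.82, -0.002], [0.82, 0.573, 0.001], [0.002, -0.001, -1.0]]
ft_force: [0.3, 0.9, 0.5]
[ 0.468  -0.2581  0.0162]
 [-0.0, 0.004, -0.0, -0.003, -0.003, -0.005] rows>=0.0
```

```bash
for i in 1 2 3; do python3 -m handwheel '[[0,0.001,0.004,0,0,0,1],[0,0.001,0.007,0,0,0,1],[0,0.001,0.007,0,0,0,1]]'|sed -n 2,4p;done
```

```text
tool_pos: [0.4683, -0.2579, 0.0143]
orientation: [[-0.573, 0.819, -0.002], [0.819, 0.573, 0.001], [0.002, -0.001, -1.0]]
ft_force: [-0.2, 0.2, -0.7]
tool_pos: [0.4684, -0.2577, 0.0121]
orientation: [[-0.573, 0.819, -0.002], [0.819, 0.573, 0.001], [0.002, -0.001, -1.0]]
ft_force: [0.8, 0.1, -0.2]
tool_pos: [0.4687, -0.2575, 0.01]
orientation: [[-0.573, 0.819, -0.002], [0.819, 0.573, 0.001], [0.002, -0.001, -1.0]]
ft_force: [0.5, 0.7, -0.4]
```

```bash
python3 -m handwheel '[[0,0,0,0,0,0,0.7],[0,0,0,0,0,0,0.6],[0,0,0,0,0,0,0.5],[0,0,0,0,0,0,0.5]]'; python3 -m handwheel '[[0,0,0,0,0,0,0],[0,0,0,0,0,0,-1],[0,0,0,0,0,0,-1],[0,0,0,0,0,0,-1]]'; python3 -m handwheel '[[0,0,-0.01,0,0,0,-1],[0,0,-0.03,0,0,0,-1],[0,0,-0.06,0,0,0,-1],[0,0,-0.1,0,0,0,-1],[0,0,-0.1,0,0,0,-1]]'
```

```text
clock: 21.75
tool_pos: [0.4691, -0.2575, 0.011]
orientation: [[-0.573, 0.819, -0.001], [0.819, 0.573, 0.0], [0.001, -0.001, -1.0]]
ft_force: [-0.1, 1.7, 5.2]
gripper_width: 0.776
finger_force: 67.3
clock: 22.25
tool_pos: [0.469, -0.2575, 0.0109]
orientation: [[-0.573, 0.819, -0.001], [0.819, 0.573, 0.001], [0.001, -0.001, -1.0]]
ft_force: [-1.2, 1.9, 5.6]
gripper_width: 0.773
finger_force: 67.3
clock: 22.88
tool_pos: [0.4697, -0.258, 0.0416]
orientation: [[-0.573, 0.819, 0.0], [0.819, 0.573, -0.001], [-0.001, -0.0, -1.0]]
ft_force: [0.8, -0.3, -1.3]
gripper_width: 0.769
finger_force: 66.8
```

```bash
python3 - <<'E'
from plan import *
p,R,o=cur();c=pose(ST,[[-.0865,0,0]])[0];print(c)
p,R=plan(p,R,np.array([.46,-.2,.20]),toolB(20),"a");p,R=plan(p,R,np.array([.50,c[1],.2]),toolB(-1.13),"b")
plan(p,R,np.array([c[0],c[1],.17]),toolB(-1.13),"c")
E
```

```text
[0.6147 0.0002 0.    ]
a [0.177, 0.084, -0.528, -0.0, 0.001, 0.499] rows>=2.7
b [0.581, 0.354, -0.0, -0.0, 0.0, 0.704] rows>=3.3
c [0.008, 0.382, 0.1, -0.0, 0.0, 0.0] rows>=1.9
```

```bash
python3 -m handwheel '[[0.03,0.02,-0.12,0,0,0.12,-1],[0.08,0.04,-0.25,0,0,0.25,-1],[0.13,0.06,-0.4,0,0,0.37,-1],[0.177,0.084,-0.528,0,0,0.499,-1],[0.177,0.084,-0.528,0,0,0.499,-1]]' >/dev/null; python3 -m handwheel '[[0.12,0.07,0,0,0,0.15,-1],[0.25,0.15,0,0,0,0.32,-1],[0.4,0.24,0,0,0,0.5,-1],[0.51,0.31,0,0,0,0.62,-1],[0.581,0.354,0,0,0,0.704,-1]]' >/dev/null;python3 -m handwheel '[[0,0.06,0.02,0,0,0,-1],[0,0.15,0.04,0,0,0,-1],[0,0.25,0.07,0,0,0,-1],[0.008,0.33,0.09,0,0,0,-1],[0.008,0.37,0.1,0,0,0,-1]]' >/dev/null; python3 -m handwheel '[[0,0,0,0,0,0,-1],[0,0,0,0,0,0,-1]]'; python3 - <<'E'
from plan import *
p,R,o=cur();c=pose(ST,[[-.0865,0,0]])[0]
plan(p,R,np.array([c[0],c[1],.17]),toolB(-1.13),"c");print(o['joint_pos'])
for n in("side","top"): cv2.imwrite(f"pics/{n}5.png",bot.grab_frame(n)[:,:,::-1])
t=cv2.imread("pics/top5.png");s=cv2.imread("pics/side5.png")
yaw=np.degrees(np.arctan2(R[1,1],R[0,1]));Bp=(p[0],p[1],p[2]-.0109,yaw);print(Bp)
def tl(n,im,u,v,w,h,k):
    q=cv2.resize(im[v:v+h,u:u+w],None,fx=k,fy=k,interpolation=cv2.INTER_CUBIC)
    wire(q,n,[box(-34,34,-100,100,0,12)],Bp,u,v,k,(0,0,255));
    return q
A=armAt(-.0,0);a=tl("top",t,260,90,100,100,4);
b=tl("side",s,220,120,100,100,4);wire(b,"side",armboxes(146),A,220,120,4,(255,0,0));wire(a,"top",armboxes(146),A,260,90,4,(255,0,0))
cv2.imwrite("pics/g5.png",np.hstack([a,b]))
E
```

```text
clock: 25.0
tool_pos: [0.6099, 0.0002, 0.1684]
orientation: [[0.02, 1.0, -0.003], [1.0, -0.02, 0.001], [0.0, -0.003, -1.0]]
ft_force: [-0.9, -1.0, -0.4]
gripper_width: 0.771
finger_force: 67.7
c [0.0, 0.016, -0.005, -0.005, -0.001, -0.0] rows>=0.1
[ 0.0098 17.0619  0.3565 73.443   0.0287 91.1463]
(np.float64(0.6099443890151444), np.float64(0.00024581292431916806), np.float64(0.1575123337145423), np.float64(-1.1364505417859365))
```

View pics/g5.png

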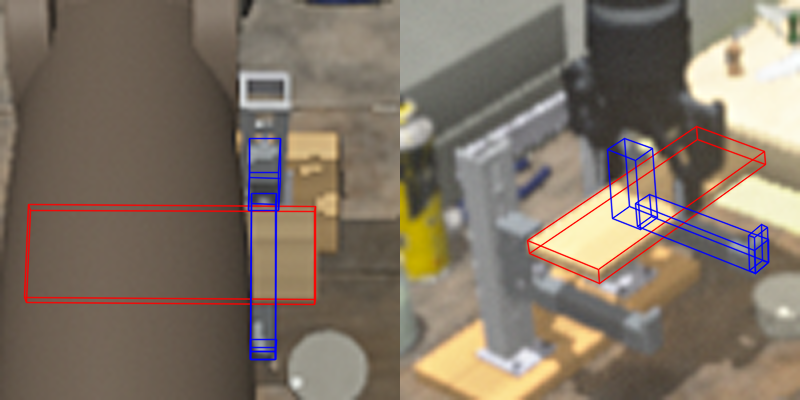

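The overlay matches the held board within about 0.5 px (right end at ~315 vs model 317), and the seated arm lies under its model. Lowering now.

```bash
python3 -m handwheel '[[0,0.008,0.03,-0.005,0,0,-1],[0,0.016,0.07,-0.005,0,0,-1],[0,0.016,0.11,-0.005,0,0,-1],[0,0.016,0.14,-0.005,0,0,-1],[0,0.016,0.14,-0.005,0,0,-1]]'; for i in 1 2 3; do python3 -m handwheel '[[0,0,0.003,0,0,0,-1],[0,0,0.005,0,0,0,-1],[0,0,0.005,0,0,0,-1]]'|sed -n 2,4p;done;  python3 -c "
from plan import *
p,R,o=cur();print(p,o['wrist_torque'],pose(ST,[[-.0865,0,0]])[0])"
```

```text
clock: 25.72
tool_pos: [0.6145, 0.0006, 0.1251]
orientation: [[0.02, 1.0, -0.002], [1.0, -0.02, 0.001], [0.001, -0.002, -1.0]]
ft_force: [0.1, 0.7, -0.5]
gripper_width: 0.773
finger_force: 67.7
tool_pos: [0.6154, 0.0006, 0.1253]
orientation: [[0.02, 1.0, 0.001], [1.0, -0.02, 0.001], [0.001, 0.001, -1.0]]
ft_force: [-0.1, 0.7, -1.0]
tool_pos: [0.6152, 0.0006, 0.1233]
orientation: [[0.02, 1.0, 0.0], [1.0, -0.02, 0.001], [0.001, 0.0, -1.0]]
ft_force: [-0.1, 0.4, -0.9]
tool_pos: [0.6152, 0.0006, 0.1218]
orientation: [[0.02, 1.0, 0.0], [1.0, -0.02, 0.001], [0.001, 0.0, -1.0]]
ft_force: [-0.1, 1.1, -2.3]
[0.6152 0.0006 0.1218] [-0.0301  0.0339 -0.0143] [0.6147 0.0002 0.    ]
```

```bash
for i in 1 2 3; do python3 -m handwheel '[[0,0,0.0017,0,0,0,-1],[0,0,0.0033,0,0,0,-1],[0,0,0.0033,0,0,0,-1]]'|sed -n 2,4p;done
```

```text
tool_pos: [0.6152, 0.0006, 0.1209]
orientation: [[0.02, 1.0, 0.0], [1.0, -0.02, 0.001], [0.001, 0.0, -1.0]]
ft_force: [0.3, 0.3, -1.7]
tool_pos: [0.6152, 0.0006, 0.1199]
orientation: [[0.02, 1.0, 0.0], [1.0, -0.02, 0.001], [0.001, 0.0, -1.0]]
ft_force: [-0.3, 0.2, -1.7]
tool_pos: [0.6152, 0.0006, 0.119]
orientation: [[0.02, 1.0, 0.001], [1.0, -0.02, 0.001], [0.001, 0.001, -1.0]]
ft_force: [0.5, 0.2, -0.7]
```

```bash
for i in 1 2 3; do python3 -m handwheel '[[0,0,0.001,0,0,0,-1],[0,0,0.002,0,0,0,-1],[0,0,0.002,0,0,0,-1]]'|sed -n '2p;4p';done
```

```text
tool_pos: [0.6153, 0.0005, 0.1185]
ft_force: [0.1, -1.0, 0.6]
tool_pos: [0.6153, 0.0005, 0.1182]
ft_force: [-1.4, -1.7, 4.1]
tool_pos: [0.6153, 0.0005, 0.1181]
ft_force: [-2.4, -1.7, 7.8]
```

```bash
python3 -m handwheel '[[0,0,-0.003,0,0,0,-1],[0,0,-0.003,0,0,0,-1]]'|sed -n '2p;4p'; python3 -m handwheel '[[0,0,-0.001,0,0,0,0.56],[0,0,-0.001,0,0,0,0.62],[0,0,-0.001,0,0,0,0.75],[0,0,-0.001,0,0,0,0.95],[0,0,-0.001,0,0,0,0.95]]';python3 -m handwheel '[[0,0,-0.02,0,0,0,0.95],[0,0,-0.06,0,0,0,0.95],[0,0,-0.15,0,0,0,0.95],[0,0,-0.3,0,0,0,0.95],[0,0,-0.45,0,0,0,0.95]]'; python3 -m handwheel '[[0,-0.2,-0.05,0,0,0,0.95],[0,-0.4,-0.1,0,0,0,0.95],[0,-0.6,-0.1,0,0,0,0.95],[0,-0.8,-0.1,0,0,0,0.95],[0,-0.8,-0.1,0,0,0,0.95]]'
```

```text
tool_pos: [0.6153, 0.0005, 0.1182]
ft_force: [-2.5, -1.4, 4.2]
clock: 29.98
tool_pos: [0.6152, 0.0006, 0.1182]
orientation: [[0.02, 1.0, 0.0], [1.0, -0.02, 0.001], [0.001, 0.0, -1.0]]
ft_force: [0.3, -0.2, -1.0]
gripper_width: 0.98
finger_force: 0.0
clock: 30.6
tool_pos: [0.615, 0.0005, 0.2556]
orientation: [[0.02, 1.0, 0.001], [1.0, -0.02, 0.001], [0.001, 0.001, -1.0]]
ft_force: [0.9, 0.1, 0.3]
gripper_width: 0.976
finger_force: 0.0
clock: 31.22
tool_pos: [0.3719, 0.0052, 0.2853]
orientation: [[0.019, 1.0, 0.004], [1.0, -0.019, 0.001], [0.001, 0.004, -1.0]]
ft_force: [0.8, 0.7, -0.1]
gripper_width: 0.975
finger_force: 0.0
```

```bash
python3 -m handwheel '[[-0.2,0,0,0,0,0,0.95],[-0.4,0,0,0,0,0,0.95],[-0.6,0,0,0,0,0,0.95],[-0.8,0,0,0,0,0,0.95],[-1,0,0,0,0,0,0.95]]' | sed -n 1,2p; python3 - <<'E'
from plan import *
F={n:bot.grab_frame(n)[:,:,::-1].copy() for n in("side","top")}
for n in F: cv2.imwrite(f"pics/{n}6.png",F[n])
ref={n:cv2.imread(f"pics/{n}0.png") for n in F}
M={}
rois={"top":(255,110,105,75),"side":(230,140,110,80)}
for n in F:
    u,v,w,h=rois[n];f=cv2.resize(F[n][v:v+h,u:u+w],None,fx=4,fy=4,interpolation=cv2.INTER_CUBIC).astype(int)
    m=((f[...,2]-f[...,0]>35)&(f[...,2]>150)).astype(np.uint8)
    c=(proj(n,[.615,0,.12])[0]-[u,v])*4
    M[n]=(f,m)
def cost(q):
    p=[q[0],q[1],q[2],q[3]*100];c=0
    for n in ("top","side"):
        u,v,w,h=rois[n];m=np.zeros(M[n][1].shape,np.uint8)
        g=((proj(n,pose(p,box(-34,34,-100,100,11.9,12)))-[u,v]+.5)*64).astype(np.int32)
        cv2.fillConvexPoly(m,cv2.convexHull(g),1,shift=4)
        near=cv2.dilate(m,np.ones((9,9)))>0   # local band only
        b=M[n][1]>0; c+=1-((m>0)&b&near).sum()/(((m>0)|(b&near)).sum())
    return c
q=np.array([.615,.0005,.108,-.011])
for it in range(4):
    r=minimize(cost,q,method="Nelder-Mead",options=dict(initial_simplex=[q]+[q+np.eye(4)[i]*[.006,.006,.004,.03][i]/(it+1) for i in range(4)],xatol=1e-4,fatol=1e-4));q=r.x
print("board",q*[1,1,1,100],r.fun)
# in stand frame
d=q[:2]-np.array(ST[:2]);a=np.radians(ST[3]);print("stand frame",d[0]*np.cos(a)+d[1]*np.sin(a),-d[0]*np.sin(a)+d[1]*np.cos(a))
# bystanders unchanged? diff of start vs now, blob list in top view
d=(cv2.absdiff(cv2.GaussianBlur(F["top"],(3,3),0),cv2.GaussianBlur(ref["top"],(3,3),0)).max(2)>40).astype(np.uint8)
k,_,st,ce=cv2.connectedComponentsWithStats(d)
print([x[:5].tolist() for x in st[1:] if x[4]>15]); print(bot.get_obs()["clock"])
E
```

```text
clock: 31.85
tool_pos: [0.3697, -0.2975, 0.2838]
board [ 0.6128 -0.      0.1096 -1.0568] 0.19320743188767509
stand frame -0.08843643313655553 -0.0002902495782709845
[[322, 127, 8, 8, 50], [327, 141, 5, 5, 18], [333, 141, 6, 5, 26], [261, 140, 292, 260, 15631], [269, 146, 70, 23, 1364], [317, 147, 17, 2, 20], [323, 170, 5, 8, 38], [545, 173, 21, 38, 507], [402, 186, 12, 9, 65], [183, 203, 54, 28, 348], [358, 207, 23, 32, 421], [437, 264, 12, 16, 85], [455, 266, 6, 7, 29], [416, 276, 224, 124, 10054], [347, 285, 33, 11, 260], [165, 326, 98, 74, 1956], [246, 329, 16, 17, 54], [247, 330, 75, 70, 2830], [610, 362, 30, 25, 229], [410, 376, 13, 8, 39], [364, 383, 43, 17, 335], [229, 386, 5, 5, 17], [585, 388, 23, 12, 66]]
31.95
```

```bash
python3 -c "
from station import bot
print(bot.close_job())"
```

```text
the job is handed in; nothing more can be done
None
```

The shelf is up and handed in, unjudged so far: the long arm is locked in the bare upright (it resisted an upward pull), and the board lies square and centred on both arms to within about 2–3 mm, after about 32 s; for the bench I only compared before-and-after overhead pictures by program, with the robot hiding part of it.

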